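Tuck a snack board under the weighted arm of its holder

TASK

Put the loose oblong snack board away in the board holder: slide it in from the open front, under the weighted arm, until it is fully home against the back stop, lying flat and straight on top of the board that is already there. Let the arm rest on it and leave the lower board in its place.

Things in the scene. Friction and masses are not known exactly. Their poses are not given: they have to be found in the camera images.
- board: Loose oblong board to put away: light wood, 120 x 50 x 10 mm (its x, y, z), 60 g, thin groove near the edges, flat on the worktop left or right of the holder. Origin: centre of the underside; long side along x; ends and faces alike. Not the square coaster (80 x 80 x 10 mm, same wood) on the other side. Home, its origin is at x -5, y 0, z 18 mm in the holder's frame, its long side along holder x.
- board_low: Identical board (120 x 50 x 10 mm), already in the holder under the arm, loose, 1 mm short of the back stop (a light push against it does no harm). Origin: centre of the underside, at x -6, y 0, z 8 mm in the holder's frame; its top is at z 18 mm.
- holder: Fixed wooden holder. Base 134 x 88 x 8 mm (x, y, z); origin: centre of its underside, on the worktop; z up, x from the open front to the back, away from the robot within 0.3 rad. Back stop: face at x +55 mm, top at z 36 mm. Two cheeks at the rear only (x +21 to +65, inner faces y +-36, top z 59 mm); no sides in front. Nothing on it rises above z 72 mm.
- presser (a joint): Hinge (rad) of the polished steel arm, 34 mm wide at y 0: 0 = on one board, 0.17 = on two, grows upward. Holder frame, mm: axle x 48, z 46; bar rests on the pile at x -10; from it a lip rises forward at 25 degrees to its tip at x -65, underside z 44. A level board pushed in along +x, underside z 19 to 30, lifts the arm by itself. No spring or catch: 1.5 N weight at the bar, falls back.
Mind the look-alikes: they are no part of the job. Leave any green or grey look-alike of the board alone. Leave any blue look-alike of the board_low alone.

How it is judged:
At the end, for the whole second after the job is handed in: The board lies on the lower one under the arm, within 15 mm of home at the back stop and of the middle, straight within 10 degrees, flat within 4 degrees, at rest; the arm rests on both (0.11 to 0.23 rad); the lower board is still at the bottom, within 20 mm of its place along, 18 mm across (x of board in the frame of holder between -0.02 and 0.005 m and y of board in the frame of holder between -0.015 and 0.015 m and angle between the x axis of board and the x axis of holder, either way round below 0.175 rad and angle between the z axis of board and the z axis of holder, either way round below 0.07 rad and z of board in the frame of board_low above 0.006 m and value of joint presser between 0.11 and 0.23 rad and x of board_low in the frame of holder above -0.025 m and y of board_low in the frame of holder between -0.018 and 0.018 m and z of board_low in the frame of holder below 0.013 m and linear speed of board below 0.02 m/s); the robot touches nothing.
It also fails if it takes over 35 s, if anything falls off the work surface, if the arm or the gripper's body presses on something with over 40 N, if the wrist force passes 120 N, or if a joint passes its speed limit or range.

ROBOT

A 7-joint arm with a two-finger parallel gripper is mounted at the origin on a cart in front of the work surface, level with it; the furniture and walls round the work are solid. World frame = base frame: x ahead of the robot, y to its left, z up, the work surface at z = 0. Lengths are in m, angles in rad, forces in N, time in s.
With the tool pointing down it reaches from about 0.4 to 0.875 m from the base axis. Payload 19.3 kg.
Tool frame: the origin (TCP) lies midway between the tips of the shut fingers; the grasp point (between the pads) lies 19 mm behind it; z points along the fingers, y is the line along which they close (so a half turn about z gives the same grasp; the last joint's range is limited). The gripper opens to 85 mm and grips with 20 to 120 N. Pads are 22 mm wide; open, the fingers measure 114 mm over their backs; the gripper's body (76 mm by 85 mm) begins 54 mm behind the grasp point. The pads swing forward as they close: fully open they stand 13 mm farther back than shut.
Start: joints at [-0.07, 0.521, -0.036, 1.599, 0.021, 1.021, -0.113], TCP at [0.625, -0, 0.231] pointing down, gripper open.
Joint ranges: [-2.91, 2.91], [-0.3, 2.13], [-1.5, 1.42], [0.17, 2.43], [-1.26, 4.41], [0.16, 1.93], [-2.52, 2.52]. Speed limits (rad/s): [1.89, 1.89, 2.39, 2.39, 3.01, 3.01, 3.01].

INTERFACE

Orientations are given as [roll, pitch, yaw] about the fixed x, y, z axes, in that order (R = Rz(yaw) Ry(pitch) Rx(roll)).
In Python, from workcell import * gives the robot as it stands.
- The arm moves only by the shell command python3 -m creep 'ROWS' [FORCE]. ROWS is JSON, a list that holds one entry, the list of rows, each a list of 7 numbers: the closure, from -1 (fully open) to 1 (shut), then the shift along the tool's x, y, z in m, then the turn, a rotation vector about the tool's x, y, z in degrees. A call has 1 to 10 rows; each row shifts and turns the commanded pose from where the row before left it, along the tool's axes as they then stand; what a row does not reach is not made up. A row lasts 1/10 s, in which the tool goes at most 50 mm and 8.59 degrees, less where a joint would pass 70% of its speed; a pose out of reach is approached as far as the arm can. A call is refused whole if a number of a shift passes 0.05 or a number of a turn 8.59, either way. A call with a gripper value outside its range is refused whole. The fingers move at their own pace and stop on an object; FORCE is the grip in N (left out, the last holds). Time passes only in rows, so rows that do not move let the fingers close. It gives the time, the measured TCP pose, the force, the opening and the grip force at its end, in the units of the state.
- observe(): the state, without advancing time (a new reading comes with each control period).
- grab_frame(name): name is "scene" or "side" or "wrist"; returns a dict with "image" (480x640x3 uint8, red, green, blue), "range_z" (480x640 float32, m along the optical axis (not along the pixel's ray), 0 where there is no reading), "fx", "fy", "cx", "cy" (pixels), "R" (3x3) and "t" (3): a world point X has camera coordinates R X + t; the wrist camera has in their place "T_tool_cam" (4x4, takes a point from camera to tool coordinates, whose origin is the TCP and whose axes are the flange's). Camera axes: x right, y down, z forward; pixel columns grow to the right and rows downward; lengths in m; the calibration is good to about 2 mm. A picture is of the moment at which its call begins: read the wrist's pose just before it.
- job_done(): hands the job in; it is judged then, once.
Trained networks look in a picture, given as the dict that the camera call returned (one of the last four; its "shot" number tells which), for a name from the list of things; names that differ only in an ending like _2 or _b are one class to them, and where a whole thing is asked for, a point or a joint stands for the part that bears it (a point fixed in the world has none). Each returns a list of dicts, best first, with "confidence" (0 to 1); they miss things now and then, are a little off and sometimes report something else, mostly with a low value. They report only what shows in the picture. A call takes as long as a camera call. They do not tell look-alikes from the thing itself.
- find_in(picture, thing): "extent" ([centre column, centre row, width, height] in pixels, round what is visible of it).
- outline_of(picture, thing): "region" (480x640 bool, what is visible of it) and "extent" ([centre column, centre row, width, height] in pixels, round what is visible of it).
- tip_of(picture, thing): "position" ([column, row] in pixels: a listed point, or the origin of a listed thing).
The state is a dict: "clock": time; "qpos": joint angles; "qd": joint speeds; "joint_efforts": joint torques, N m; "position": TCP position; "tool_rot": TCP orientation; "force": force on the tool from outside, world axes, zero at the start; "moment": the same for the moment, N m; "grip_width": finger opening in m; "finger_force": force on a finger pad.
Only numpy, scipy, OpenCV 4.12 (cv2) and the standard library are available. Lean on these libraries where they do the work, as an engineer would, in place of code of your own. Each camera call takes 0.05 s, during which the arm holds its last target. There are 200 camera calls.

## Working session

There is one attempt and no reset: what is moved stays moved. The work goes in short steps, Python scripts to look and compute and a shell command to move; the robot and the scene stay as the last step left them, time stands still between calls to the robot, and variables do not carry over. Pictures are saved under pics/ and viewed, at most 10 in all, crops included, and the job is handed in when it is done.

```bash
mkdir -p pics; cat > h.py <<'E'
from workcell import *
import numpy as np, cv2
def world(p,mask=None):
    z=p["range_z"]; v,u=np.nonzero((z>0)&(mask if mask is not None else True))
    d=z[v,u]; X=np.c_[(u-p["cx"])/p["fx"]*d,(v-p["cy"])/p["fy"]*d,d]
    return (X-p["t"])@p["R"]
E
python3 - <<'E'
from h import *
s=observe(); print(s["clock"],s["position"],s["tool_rot"],s["grip_width"])
for c in ["scene","side"]:
    p=grab_frame(c); im=p["image"][:,:,::-1].copy()
    for k in ["board","board_low","holder","presser"]:
        for o in outline_of(p,k)[:4]:
            P=world(p,o["region"]); 
            print(c,k,round(o["confidence"],2),np.round(o["extent"]),np.round(np.median(P,0),3), np.round(p["image"][o["region"]].mean(0)))
            if len(P)>20 and k!="presser":
                zt=np.percentile(P[:,2],90); Q=P[abs(P[:,2]-zt)<.004][:,:2]
                r=cv2.minAreaRect(Q.astype(np.float32)); print("   ",zt.round(4),np.round(r[0],4),np.round(r[1],4),round(r[2],1))
    cv2.imwrite(f"pics/{c}.png",im)
E
```

```text
0.0 [ 6.24665240e-01 -4.02728277e-05  2.30719936e-01] [-3.14043707e+00  9.57214218e-05  1.57079446e+00] 0.08534492832819314
scene board 0.92 [269. 221.  64.  15.] [0.568 0.015 0.012] [141. 128. 115.]
    0.0138 [0.5708 0.0184] [0.0547 0.118 ] 32.4
scene board 0.62 [298. 342.  81.  56.] [ 0.345 -0.249  0.012] [ 77. 186.  74.]
    0.0133 [ 0.3479 -0.2428] [0.1211 0.0509] 87.1
scene board 0.61 [426. 336.  39.  60.] [ 0.473 -0.393  0.012] [237. 211. 130.]
    0.0133 [ 0.4819 -0.3888] [0.1221 0.0499] 28.1
scene board_low 0.63 [224. 289.  80.  22.] [ 0.361 -0.074  0.012] [ 37.  56. 111.]
    0.0135 [ 0.3649 -0.0707] [0.0542 0.1197] 36.7
scene board_low 0.55 [358. 231.  55.  28.] [ 0.621 -0.152  0.02 ] [182. 141.  85.]
    0.0216 [ 0.6491 -0.1431] [0.0524 0.1156] 75.8
scene board_low 0.37 [360. 215.  56.  31.] [ 0.655 -0.147  0.04 ] [179. 166. 153.]
    0.0481 [ 0.6515 -0.1433] [0.036  0.1181] 75.6
scene holder 0.78 [362. 221.  84.  65.] [ 0.67  -0.156  0.031] [148. 113.  86.]
    0.0522 [ 0.6563 -0.1477] [0.0863 0.1333] 75.0
scene presser 0.63 [364. 214.  47.  27.] [ 0.662 -0.149  0.041] [180. 168. 155.]
side board 0.7 [333. 232.  47.  20.] [0.572 0.008 0.01 ] [137. 129. 121.]
    0.0111 [0.5712 0.0153] [0.0488 0.1189] 33.0
side board_low 0.83 [243. 250.  38.  25.] [ 0.364 -0.078  0.01 ] [ 41.  70. 126.]
    0.0112 [ 0.3649 -0.0719] [0.0493 0.115 ] 37.2
side board_low 0.73 [366. 263.  37.  17.] [ 0.626 -0.156  0.017] [176. 141.  88.]
    0.019 [ 0.6344 -0.144 ] [0.0456 0.0844] 74.4
side holder 0.56 [377. 258.  69.  47.] [ 0.678 -0.169  0.032] [148. 113.  82.]
    0.0518 [ 0.6982 -0.1606] [0.0884 0.0422] 75.3
side presser 0.85 [376. 253.  62.  22.] [ 0.649 -0.146  0.035] [172. 162. 151.]
```

View pics/scene.png

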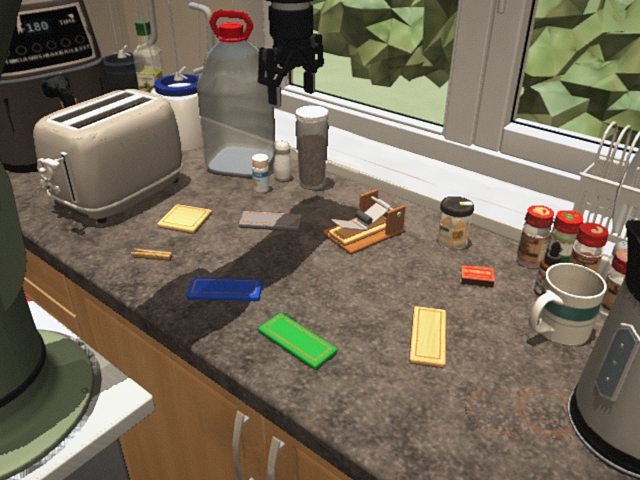

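View pics/side.png

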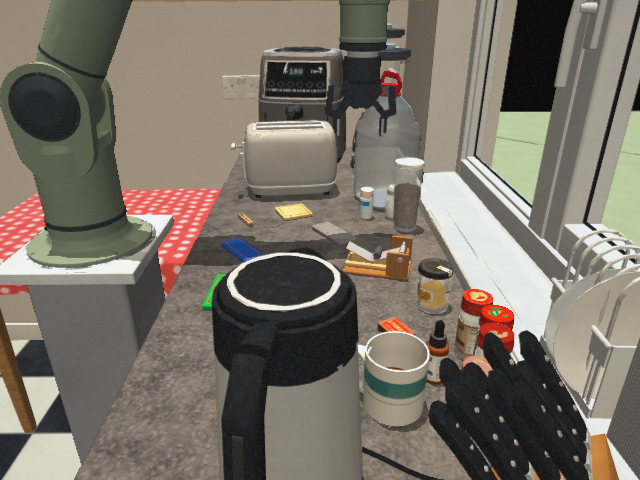

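The scene view shows the loose wooden board at pixel (428,336). The square coaster is at (185,218) and the holder at (365,225). The grey, blue and green boards are decoys. In the side view the kettle hides the board, and the holder is at (377,258).

```bash
cat >> h.py <<'E'
from scipy.spatial.transform import Rotation as Ro
def wristpic():
    s=observe(); p=grab_frame("wrist"); T=np.eye(4); T[:3,:3]=Ro.from_euler("xyz",s["tool_rot"]).as_matrix(); T[:3,3]=s["position"]
    C=T@p["T_tool_cam"]; p2=dict(p); p2["R"]=C[:3,:3].T; p2["t"]=-C[:3,:3].T@C[:3,3]; return p,p2
def rect(Q):
    r=cv2.minAreaRect(Q[:,:2].astype(np.float32)); a=r[2]+(90 if r[1][1]>r[1][0] else 0); a=(a+90)%180-90
    return np.round(r[0],4),np.round(sorted(r[1]),4),round(a,1)
def trim(P,z0,z1):
    Q=P[(P[:,2]>z0)&(P[:,2]<z1)]
    m=np.median(Q[:,:2],0); D=np.linalg.norm(Q[:,:2]-m,axis=1); return Q[D<.09]
E
python3 - <<'E'
from h import *
p,w=wristpic(); cv2.imwrite("pics/w0.png",p["image"][:,:,::-1])
print(np.round(p["T_tool_cam"],3), p["fx"])
for k in ["holder","board_low","presser"]:
    for o in outline_of(p,k)[:2]:
        P=world(w,o["region"]); print("wrist",k,o["confidence"],np.round(o["extent"]),rect(trim(P,.003,.1)),np.percentile(P[:,2],[5,50,95]).round(3))
p=grab_frame("scene")
for k in ["holder","board"]:
    for o in outline_of(p,k)[:4]:
        m=cv2.erode(o["region"].astype(np.uint8),np.ones((3,3)))>0
        P=world(p,m); print(k,np.round(o["extent"]),rect(trim(P,.003,.1)),np.linalg.svd(P[:,:2]-P[:,:2].mean(0))[2][0] if len(P)<4000 else 0)
E
```

```text
[[ 0.    -0.956 -0.294  0.076]
 [ 1.     0.001 -0.001 -0.001]
 [ 0.001 -0.294  0.956 -0.142]
 [ 0.     0.     0.     1.   ]] 405.7280447071332
wrist holder 0.62 [366. 351. 160. 137.] (array([ 0.6575, -0.142 ]), array([0.0883, 0.1335]), -14.4) [0.006 0.033 0.056]
wrist board_low 0.94 [ 60. 268. 120. 118.] (array([ 0.3656, -0.0684]), array([0.0513, 0.12  ]), -52.8) [0.006 0.01  0.011]
wrist board_low 0.89 [352. 331. 121.  55.] (array([ 0.6516, -0.1406]), array([0.05  , 0.1187]), -15.2) [0.012 0.017 0.018]
wrist presser 0.45 [351. 330. 122.  50.] (array([ 0.6539, -0.1274]), array([0.0376, 0.1231]), -7.3) [0.013 0.017 0.019]
holder [364. 221.  88.  68.] (array([ 0.656 , -0.1463]), array([0.0883, 0.1331]), -16.5) [-0.98876492  0.14947884]
board [271. 220.  63.  12.] (array([0.5701, 0.0164]), array([0.0517, 0.1147]), -54.5) [ 0.55726919 -0.83033189]
board [426. 336.  40.  62.] (array([ 0.4809, -0.3891]), array([0.0475, 0.1204]), 28.8) [-0.87908281 -0.47666909]
board [297. 343.  81.  54.] (array([ 0.3467, -0.2448]), array([0.0497, 0.1161]), 85.8) [-0.05247736 -0.99862211]
```

View pics/w0.png

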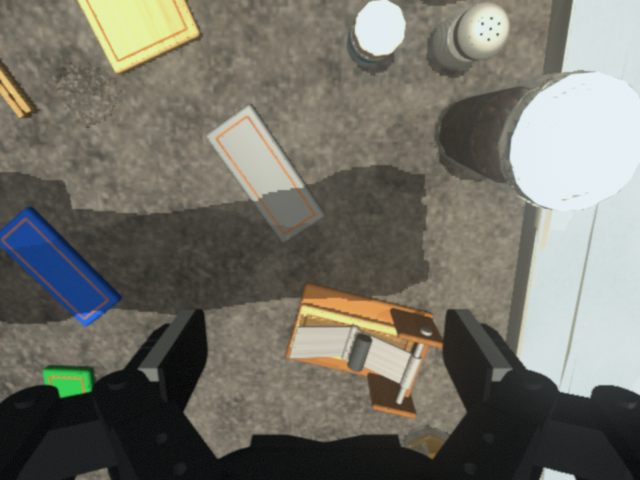

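The wrist view puts the holder at (366,351). It and the lower board agree on holder centre (0.6575, -0.142) and yaw about -15°. Next I'll move over the loose board.

```bash
python3 -m creep '[[[-1,-0.045,-0.018,0,0,0,0],[-1,-0.045,-0.018,0,0,0,0],[-1,-0.045,-0.018,0,0,0,0],[-1,-0.045,-0.018,0,0,0,0],[-1,-0.045,-0.018,0,0,0,0],[-1,-0.045,-0.018,0,0,0,0],[-1,-0.045,-0.018,0,0,0,0],[-1,-0.045,-0.018,0,0,0,0],[-1,-0.03,0,0,0,0,0],[-1,0,0,0,0,0,0]]]'
python3 -m creep '[[[-1,0,0,0.005,0,0,7.7],[-1,0,0,0.005,0,0,7.7],[-1,0,0,0.005,0,0,7.7],[-1,0,0,0.005,0,0,7.7],[-1,0,0,0.005,0,0,7.7],[-1,0,0,0.005,0,0,7.7],[-1,0,0,0,0,0,7.7],[-1,0,0,0,0,0,7.7],[-1,0,0,0,0,0,0],[-1,0,0,0,0,0,0]]]'
cat > lb.py <<'E'
from h import *
p,w=wristpic(); s=observe(); cv2.imwrite("pics/w1.png",p["image"][:,:,::-1]); print(s["position"],np.degrees(s["tool_rot"]),s["qpos"])
T=Ro.from_euler("xyz",s["tool_rot"]).as_matrix()
for o in outline_of(p,"board")[:3]:
    P=world(w,o["region"]); r=rect(trim(P,.004,.03)); a=np.radians(r[2]); g=r[0]-.03*np.r_[np.cos(a),np.sin(a)]
    print(o["confidence"],np.round(o["extent"]),r,np.percentile(P[:,2],[5,50,95]).round(4),"shift tool",(T.T@(np.r_[g,0.002]-s["position"])).round(4))
E
python3 lb.py
```

```text
clock: 1.85
position: [0.4791, -0.3945, 0.2312]
tool_rot: [-3.141, 0.002, 1.565]
force: [-0.4, 0.4, 0.2]
grip_width: 0.0855
finger_force: 0.0
clock: 2.85
position: [0.4813, -0.3894, 0.2013]
tool_rot: [-3.141, -0.0, 0.5]
force: [0.6, -0.1, 0.9]
grip_width: 0.0854
finger_force: 0.0
[ 0.48119172 -0.38965943  0.20133116] [-1.79996778e+02 -5.42220752e-03  2.86521379e+01] [ 0.38347383  0.56300756  0.30016204  1.65890686 -0.19548914  0.94925948
 -0.31645184]
0.64 [106. 253. 150. 113.] (array([ 0.3493, -0.2413]), array([0.0506, 0.12  ]), 87.1) [0.0057 0.0098 0.0111] shift tool [-0.0603 -0.1679  0.1993]
0.55 [326. 200.  60. 140.] (array([ 0.4821, -0.3875]), array([0.0501, 0.1201]), 28.2) [0.0078 0.0096 0.0108] shift tool [-0.0282 -0.0017  0.1993]
```

View pics/w1.png

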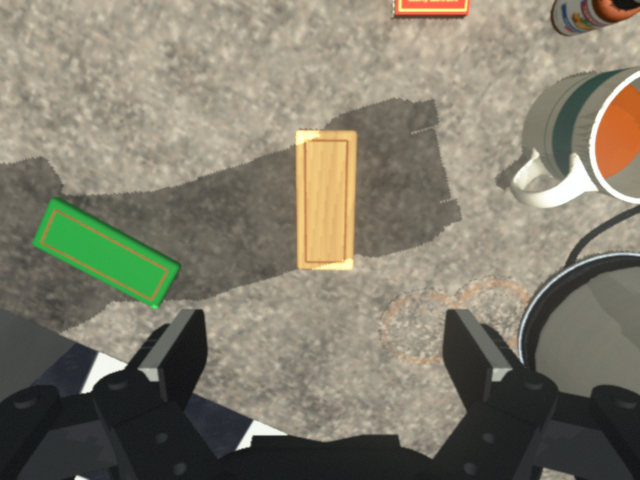

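The wooden board is at (326,200) and lines up with the tool. The kettle is close on the right, so I'll check the clearance.

```bash
python3 - <<'E'
from h import *
p,w=wristpic(); s=observe(); T=Ro.from_euler("xyz",s["tool_rot"]).as_matrix()
z=p["range_z"]; m=np.zeros(z.shape,bool); m[60:,500:]=True
P=world(w,m&(z>.1)); L=(P-s["position"])@T
for a,b in [(.02,.06),(.06,.1),(.1,.14),(.14,.2),(.2,.3)]:
    k=(P[:,2]>a)&(P[:,2]<b)&(L[:,0]>-.15)&(L[:,0]<.06)
    if k.sum()>30: print(a,b,k.sum(),L[k][:,1].min().round(3),L[k][L[k][:,1].argmin()].round(3))
    k2=k&(L[:,0]>-.08)&(L[:,0]<.03)
    if k2.sum()>30: print("  near",L[k2][:,1].min().round(3))
E
```

```text
0.02 0.06 9067 0.137 [0.02  0.137 0.152]
  near 0.137
0.06 0.1 8418 0.138 [0.022 0.138 0.139]
  near 0.138
0.1 0.14 1774 0.185 [-0.11   0.185  0.099]
  near 0.197
0.2 0.3 1153 0.042 [ 0.012  0.042 -0.057]
  near 0.042
```

The mug is 137 mm away and the kettle at least 185 mm, so there is room. I'll partly close the gripper and descend.

```bash
python3 -m creep '[[[-0.45,-0.008,-0.0006,0.03,0,0,0],[-0.45,-0.008,-0.0006,0.03,0,0,0],[-0.45,-0.007,-0.0005,0.03,0,0,0],[-0.45,0,0,0.03,0,0,0],[-0.45,0,0,0.03,0,0,0],[-0.45,0,0,0.03,0,0,0],[-0.45,0,0,0.014,0,0,0],[-0.45,0,0,0,0,0,0],[-0.45,0,0,0,0,0,0]]]' 30
python3 -m creep '[[[-0.45,0,0,0.001,0,0,0],[-0.45,0,0,0.001,0,0,0],[-0.45,0,0,0.001,0,0,0],[-0.45,0,0,0,0,0,0]]]'
```

```text
clock: 3.9
position: [0.4602, -0.3999, 0.0082]
tool_rot: [3.141, -0.0, 0.496]
force: [-0.2, -1.0, -0.2]
grip_width: 0.0619
finger_force: 0.0
clock: 4.3
position: [0.4601, -0.3995, 0.0046]
tool_rot: [3.141, -0.0, 0.496]
force: [0.2, 0.4, -0.5]
grip_width: 0.0621
finger_force: 0.0
```

```bash
python3 -m creep '[[[-0.45,0,0,0.0015,0,0,0],[-0.45,0,0,0.0015,0,0,0],[-0.45,0,0,0.001,0,0,0],[-0.45,0,0,0,0,0,0]]]'
python3 -m creep '[[[-0.45,0,0,0.001,0,0,0],[-0.45,0,0,0.001,0,0,0],[-0.45,0,0,0,0,0,0]]]'
```

```text
clock: 4.7
position: [0.4598, -0.3994, 0.0001]
tool_rot: [-3.141, 0.0, 0.496]
force: [0.2, 0.9, -0.7]
grip_width: 0.0621
finger_force: 0.0
clock: 5.0
position: [0.4599, -0.3994, -0.0019]
tool_rot: [-3.141, 0.0, 0.496]
force: [0.4, -0.2, -0.4]
grip_width: 0.062
finger_force: 0.0
```

```bash
python3 -m creep '[[[0.2,0,0,0,0,0,0],[0.2,0,0,0,0,0,0],[0.2,0,0,0,0,0,0],[0.2,0,0,0,0,0,0],[0.2,0,0,0,0,0,0]]]' 40
```

```text
clock: 5.5
position: [0.46, -0.3996, -0.0015]
tool_rot: [3.141, -0.0, 0.496]
force: [-0.1, 0.9, 5.2]
grip_width: 0.0486
finger_force: 41.9
```

```bash
python3 -m creep '[[[0.2,0,0,-0.005,0,0,0],[0.2,0,0,-0.025,0,0,0],[0.2,0,0,-0.04,0,0,0],[0.2,0,0,-0.04,0,0,0],[0.2,0,0,-0.03,0,0,7.2],[0.2,0,0,0,0,0,7.2],[0.2,0,0,0,0,0,7.2],[0.2,0,0,0,0,0,7.2],[0.2,0,0,0,0,0,7.2],[0.2,0,0,0,0,0,7.3]]]' 60
python3 -m creep '[[[0.2,-0.004,-0.03,0,0,0,0],[0.2,-0.004,-0.035,0,0,0,0],[0.2,-0.004,-0.035,0,0,0,0],[0.2,-0.004,-0.035,0,0,0,0],[0.2,-0.004,-0.035,0,0,0,0],[0.2,-0.004,-0.035,0,0,0,0],[0.2,-0.004,-0.035,0,0,0,0],[0.2,-0.004,-0.035,0,0,0,0],[0.2,-0.004,-0.025,0,0,0,0],[0.2,0,0,0,0,0,0]]]'
cat > lh.py <<'E'
from h import *
import sys
p,w=wristpic(); s=observe(); cv2.imwrite(f"pics/{sys.argv[1]}.png",p["image"][:,:,::-1]); print(s["clock"],s["position"],np.degrees(s["tool_rot"]),s["grip_width"],s["qpos"].round(2) if hasattr(s["qpos"],"round") else s["qpos"])
T=Ro.from_euler("xyz",s["tool_rot"]).as_matrix()
for k in ["board","holder","board_low"]:
  for o in outline_of(p,k)[:3]:
    P=world(w,o["region"]); q=np.percentile(P[:,2],[5,50,95]).round(4)
    Q=trim(P,.003,.1) if k=="holder" else P[abs(P[:,2]-q[1])<.006]
    L=(Q-s["position"])@T
    print(k,round(o["confidence"],2),np.round(o["extent"]),rect(Q) if len(Q)>10 else 0,q)
    if k=="board": 
        print("  toolframe",rect(L),"z fit",np.linalg.lstsq(np.c_[L[:,:2],np.ones(len(L))],L[:,2],rcond=None)[0].round(4))
E
python3 lh.py w2
```

```text
clock: 6.5
position: [0.4599, -0.3993, 0.1384]
tool_rot: [-3.141, 0.0, -0.265]
force: [-0.3, -0.1, -1.3]
grip_width: 0.0476
finger_force: 62.3
clock: 7.5
position: [0.5027, -0.0965, 0.1382]
tool_rot: [-3.14, 0.001, -0.255]
force: [0.3, -0.5, -0.8]
grip_width: 0.048
finger_force: 62.3
7.55 [ 0.50246575 -0.09864529  0.13835434] [-1.79974246e+02  1.36425937e-02 -1.47303299e+01] 0.04810565930393284 [-0.3   0.53  0.52  2.   -0.4   0.71 -1.36]
board 0.89 [555. 354. 164.  68.] (array([ 0.3496, -0.2409]), array([0.0511, 0.1201]), 86.8) [0.0048 0.0096 0.0108]
  toolframe (array([-0.1116,  0.1765]), array([0.0511, 0.1201]), 78.5) z fit [ 0.0349 -0.0076  0.1339]
board 0.85 [330. 241. 161. 329.] (array([ 0.5269, -0.1022]), array([0.0504, 0.12  ]), -15.4) [0.1479 0.1491 0.1501]
  toolframe (array([ 0.0245, -0.0027]), array([0.0504, 0.12  ]), 0.7) z fit [ 0.0048  0.0016 -0.0109]
board 0.78 [134. 164. 158. 180.] (array([0.5716, 0.0209]), array([0.0505, 0.1204]), -56.6) [0.0079 0.0097 0.0109]
  toolframe (array([ 0.0365, -0.1331]), array([0.0505, 0.1204]), 41.9) z fit [-0.0028  0.0079  0.1299]
holder 0.8 [337.  39. 149.  78.] (array([ 0.6143, -0.1311]), array([0.0437, 0.0881]), 75.2) [0.0064 0.009  0.0446]
board_low 0.86 [330. 403. 124.  79.] (array([ 0.3492, -0.0658]), array([0.047 , 0.1135]), -78.9) [0.0087 0.01   0.011 ]
board_low 0.71 [335.  39.  87.  77.] (array([ 0.6138, -0.1311]), array([0.0403, 0.0499]), 74.8) [0.0154 0.0173 0.0187]
```

View pics/w2.png

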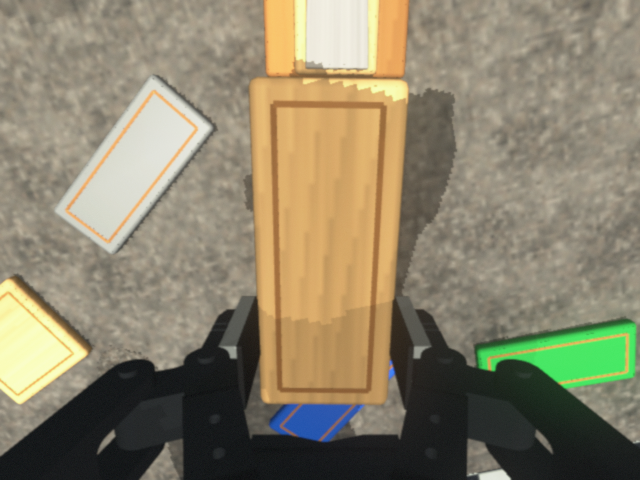

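The board is held level and straight. In the image the holder axis is about 5 mm to tool +y of the board. Next I'll lower, shift sideways and check.

```bash
python3 -m creep '[[[0.2,0,0.0025,0.02,0,0,0],[0.2,0,0.0025,0.03,0,0,0],[0.2,0,0,0.03,0,0,0],[0.2,0,0,0.025,0,0,0],[0.2,0,0,0.0125,0,0,0],[0.2,0,0,0,0,0,0]]]'
python3 lh.py w3
```

```text
clock: 8.3
position: [0.5002, -0.1059, 0.0198]
tool_rot: [3.141, 0.002, -0.261]
force: [-0.6, -0.2, -0.3]
grip_width: 0.048
finger_force: 62.3
8.35 [ 0.50080357 -0.10595855  0.02089964] [ 1.79980606e+02  3.32219077e-02 -1.49736974e+01] 0.04798159488576587 [-0.16  0.72  0.35  2.04 -0.54  0.46 -1.24]
board 0.62 [330. 242. 162. 326.] (array([ 0.5244, -0.1118]), array([0.0504, 0.1197]), -15.9) [0.0294 0.0307 0.0317]
  toolframe (array([ 0.0243, -0.0004]), array([0.0504, 0.1197]), 0.9) z fit [ 0.0057  0.0011 -0.0099]
holder 0.77 [313.  26. 255.  52.] (array([ 0.6009, -0.1276]), array([0.0159, 0.0885]), 75.1) [0.0048 0.0078 0.0458]
board_low 0.83 [311.  22. 158.  44.] (array([ 0.6004, -0.1273]), array([0.0125, 0.0502]), 75.1) [0.0132 0.017  0.0184]
```

View pics/w3.png

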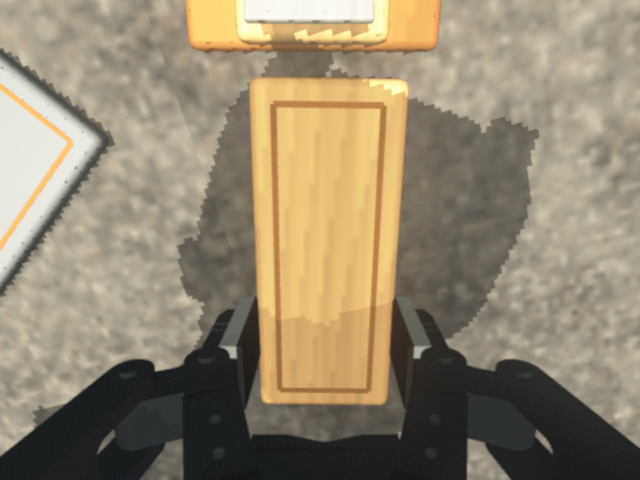

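The holder axis is now about 5 mm to tool -y; the earlier picture was taken before the arm had settled. I'll correct that and insert.

```bash
python3 -m creep '[[[0.2,0,-0.0025,0,0,0,-0.7],[0.2,0,-0.0025,0,0,0,0],[0.2,0,0,0,0,0,0],[0.2,0,0,0,0,0,0],[0.2,0,0,0,0,0,0]]]'
python3 lh.py w4 | grep -v "holder"
```

```text
clock: 9.0
position: [0.5023, -0.1003, 0.0208]
tool_rot: [3.142, -0.0, -0.248]
force: [-1.3, 1.0, -0.0]
grip_width: 0.0482
finger_force: 62.3
9.05 [ 0.50225082 -0.10034406  0.02082957] [ 1.79997405e+02  9.49766534e-04 -1.42087190e+01] 0.048290423688195035 [-0.17  0.72  0.35  2.04 -0.54  0.46 -1.24]
board 0.64 [330. 241. 161. 327.] (array([ 0.5265, -0.1057]), array([0.0504, 0.1197]), -15.0) [0.0305 0.0318 0.0328]
  toolframe (array([ 0.0249, -0.0008]), array([0.0504, 0.1197]), 0.8) z fit [ 0.0042  0.0003 -0.011 ]
board_low 0.63 [335.  25. 152.  48.] (array([ 0.6007, -0.1276]), array([0.0138, 0.0502]), 75.6) [0.0137 0.0171 0.0185]
```

```bash
python3 -m creep '[[[0.2,0.008,0.0005,0,0,0,0],[0.2,0.012,0.0005,0,0,0,0],[0.2,0.012,0.0005,0,0,0,0],[0.2,0.012,0.0005,0,0,0,0],[0.2,0.012,0.0005,0,0,0,0],[0.2,0.012,0,0,0,0,0],[0.2,0.012,0,0,0,0,0],[0.2,0,0,0,0,0,0],[0.2,0,0,0,0,0,0]]]'
python3 - <<'E'
from h import *
p=grab_frame("scene"); cv2.imwrite("pics/s5.png",cv2.resize(p["image"][130:290,250:470,::-1],None,fx=3,fy=3))
E
```

```text
clock: 10.1
position: [0.579, -0.1224, 0.0206]
tool_rot: [3.141, 0.0, -0.248]
force: [0.4, -0.9, -2.2]
grip_width: 0.0483
finger_force: 62.3
```

View pics/s5.png

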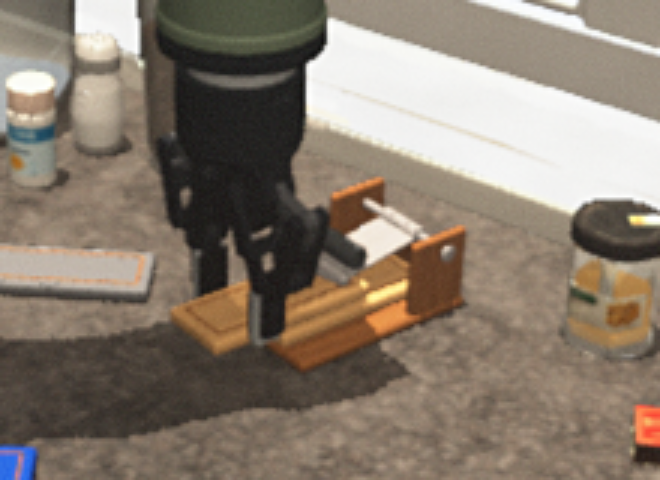

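The board is under the arm, whose weight is at (345,250) and lifted. The board is straight. I'll keep going.

```bash
python3 -m creep '[[[0.2,0.01,0.0003,0,0,0,0],[0.2,0.012,0.0003,0,0,0,0],[0.2,0.012,0.0003,0,0,0,0],[0.2,0.01,0.0003,0,0,0,0],[0.2,0.002,0,0,0,0,0],[0.2,0,0,0,0,0,0]]]'
python3 -m creep '[[[0.2,0.001,0,0,0,0,0],[0.2,0.001,0,0,0,0,0],[0.2,0,0,0,0,0,0]]]'
```

```text
clock: 10.75
position: [0.6236, -0.1349, 0.0207]
tool_rot: [3.142, -0.0, -0.248]
force: [-0.4, 0.5, -2.2]
grip_width: 0.0481
finger_force: 62.4
clock: 11.05
position: [0.6253, -0.1352, 0.0208]
tool_rot: [-3.142, 0.0, -0.248]
force: [-0.7, 0.3, -3.4]
grip_width: 0.0482
finger_force: 62.3
```

```bash
python3 -m creep '[[[0.2,0.001,0,0,0,0,0],[0.2,0.001,0,0,0,0,0],[0.2,0,0,0,0,0,0]]]'; python3 -m creep '[[[0.2,0.001,0,0,0,0,0],[0.2,0.001,0,0,0,0,0],[0.2,0,0,0,0,0,0]]]'
```

```text
clock: 11.35
position: [0.6275, -0.1358, 0.0208]
tool_rot: [3.142, -0.0, -0.248]
force: [1.4, 0.9, -2.4]
grip_width: 0.0485
finger_force: 62.3
clock: 11.65
position: [0.6294, -0.1363, 0.0208]
tool_rot: [3.142, -0.0, -0.248]
force: [-0.9, 0.0, -1.5]
grip_width: 0.0483
finger_force: 62.4
```

```bash
python3 -m creep '[[[0.2,0.001,0,0,0,0,0],[0.2,0.001,0,0,0,0,0],[0.2,0,0,0,0,0,0]]]'; python3 - <<'E'
from h import *
o=observe(); d=np.array(o["position"])+np.r_[.0247*np.cos(.26),-.0247*np.sin(.26),0]-[.6575,-.142,0]
print("board in holder",d[0]*np.cos(.26)-d[1]*np.sin(.26),d[0]*np.sin(.26)+d[1]*np.cos(.26),o["force"])
E
```

```text
clock: 11.95
position: [0.6295, -0.1362, 0.0201]
tool_rot: [-3.141, 0.004, -0.248]
force: [-9.7, 3.1, -0.5]
grip_width: 0.0479
finger_force: 62.6
board in holder -0.0038493887845387686 -0.0016228583300626966 [-9.7015255   3.12581916 -0.52750754]
```

The board has reached the back stop. I'll ease off, set it down, release and rise.

```bash
python3 -m creep '[[[0.2,-0.001,0,0.0015,0,0,0],[0.2,-0.0005,0,0.001,0,0,0],[-0.5,0,0,0,0,0,0],[-0.5,0,0,0,0,0,0],[-0.5,0,0,0,0,0,0],[-0.5,0,0,0,0,0,0]]]'
python3 -m creep '[[[-0.5,0,0,-0.005,0,0,0],[-0.5,0,0,-0.015,0,0,0],[-0.5,0,0,-0.03,0,0,0],[-0.5,0,0,-0.03,0,0,0],[-0.5,0,0,-0.03,0,0,0],[-0.5,-0.03,0,-0.03,0,0,0],[-0.5,-0.04,0,-0.02,0,0,0],[-0.5,-0.03,0,0,0,0,0],[-0.5,0,0,0,0,0,0],[-0.5,0,0,0,0,0,0]]]'
python3 lh.py w6; python3 - <<'E'
from h import *
a=grab_frame("scene"); b=grab_frame("wrist")
cv2.imwrite("pics/end.png",np.hstack([cv2.resize(a["image"][170:270,300:440],(400,300),interpolation=cv2.INTER_CUBIC),cv2.resize(b["image"],(400,300))])[:,:,::-1])
E
```

```text
clock: 12.55
position: [0.6301, -0.1365, 0.0184]
tool_rot: [3.142, -0.001, -0.248]
force: [-0.2, 0.8, -0.7]
grip_width: 0.0635
finger_force: 0.0
clock: 13.55
position: [0.5332, -0.1116, 0.1796]
tool_rot: [-3.141, -0.002, -0.248]
force: [1.5, 0.0, 0.6]
grip_width: 0.064
finger_force: 0.0
13.6 [ 0.53356047 -0.11180356  0.17919778] [-1.79969379e+02 -7.88339703e-02 -1.41903153e+01] 0.06407234197471373 [-0.3   0.52  0.55  1.89 -0.36  0.83 -1.38]
board 0.7 [329.  67.  78. 131.] (array([ 0.6342, -0.1364]), array([0.05  , 0.0802]), -15.3) [0.0249 0.0274 0.0289]
  toolframe (array([ 0.1034, -0.0007]), array([0.05  , 0.0802]), 1.1) z fit [-0.0006 -0.0003  0.1521]
board 0.67 [530. 356. 106.  47.] (array([ 0.3536, -0.255 ]), array([0.044 , 0.0931]), 84.4) [0.0046 0.0096 0.0109]
  toolframe (array([-0.1396,  0.183 ]), array([0.044 , 0.0931]), 81.5) z fit [ 0.0599 -0.0103  0.1795]
board 0.66 [154. 198. 138. 148.] (array([0.5719, 0.0208]), array([0.0504, 0.1201]), -56.7) [0.0078 0.0097 0.011 ]
  toolframe (array([ 0.0044, -0.1379]), array([0.0504, 0.1201]), 42.5) z fit [0.0008 0.0057 0.1704]
holder 0.7 [330.  66. 126. 133.] (array([ 0.6355, -0.1368]), array([0.0873, 0.0883]), 75.0) [0.0064 0.0341 0.0607]
board_low 0.69 [326. 387. 123. 105.] (array([ 0.3662, -0.0692]), array([0.0503, 0.1191]), -52.7) [0.0074 0.0099 0.011 ]
```

View pics/end.png

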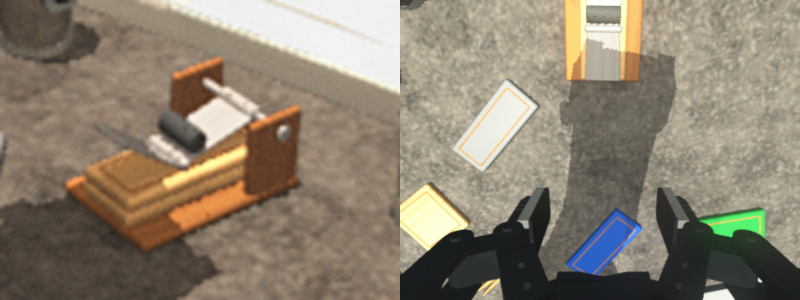

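The final picture shows both boards stacked and straight at (165,190), with the arm resting on top. The depth data puts the board about 4 mm short of the holder's centre line in x, against -5 mm for home, and it lies flat.

```bash
python3 -c "from workcell import *; print(job_done())"
```

```text
the job is handed in; nothing more can be done
None
```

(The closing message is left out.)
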